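Clip the microplate into the shaker

ROBOT

A 6-joint arm with a two-finger parallel gripper is mounted at the origin on a cart in front of the work surface, level with it; the furniture and walls round the work are solid. World frame = base frame: x ahead of the robot, y to its left, z up, the work surface at z = 0. Lengths are in m, angles in degrees, forces in N, time in s.
With the tool pointing down it reaches from about 0.375 to 0.9 m from the base axis. Payload 3.1 kg.
Tool frame: the origin (TCP) lies on the centre line of the jaws, within the pads' length; the fingertips stand env.tip_extent ahead of it and the grasp point (between the pads) lies 6 mm ahead of it (env.tip_extent is the distance from the TCP to the fingertips, in m); z points along the fingers, x is the direction in which the jaws open and shut, and the axes are right-handed (so a half turn about z gives the same grasp; the last joint's range is limited). The gripper opens to 87 mm and grips with 3 to 60 N. Pads are 19 mm wide; open, the fingers measure 117 mm over their backs; the gripper's body (75 mm by 190 mm) begins 51 mm behind the grasp point.
Start: joints at [-83.108, 30.224, 82.088, -0, 67.689, -10.227], TCP at [0.184, -0.597, 0.209] pointing down, gripper open.
Joint ranges: [-176.69, 176.69], [-43.24, 126.21], [12.49, 139.97], [-82, 262], [0, 151.66], [-163.58, 163.58]. Speed limits (degrees/s): [159.86, 159.86, 180, 180, 180, 180].

INTERFACE

Orientations are given as a 3x3 rotation matrix whose columns are the frame's x, y, z axes.
In Python, from workcell import env gives the robot as it stands.
- The arm moves only by the tool move_arm, never from a script. Its argument "steps" is text: rows parted by semicolons, each of 7 numbers parted by spaces: the turn, a rotation vector about the tool's x, y, z in units of 6 degrees (1.0 is 6 degrees), then the shift along the tool's x, y, z in units of 40 mm (1.0 is 40 mm), then the finger opening in mm, from 0 to 87. In form: rx ry rz dx dy dz gripper; .... A call has 1 to 8 rows; each row shifts and turns the commanded pose from where the row before left it, along the tool's axes as they then stand; what a row does not reach is not made up. A row lasts 1/12 s, in which the tool goes at most 41.7 mm and 7.16 degrees, less where a joint would pass 70% of its speed; a pose out of reach is approached as far as the arm can. A call is refused whole if a number of a shift passes 1 or a number of a turn 1, either way. A call with a gripper value outside its range is refused whole. The fingers move at their own pace and stop on an object; "grip_force" is the grip in N (left out, the last holds). Time passes only in rows, so rows that do not move let the fingers close. It gives the time, the measured TCP pose, the force and the opening at its end, in the units of the state.
- env.read_state(): the state, without advancing time (a new reading comes with each control period).
- env.grab_frame(name): name is "scene" or "top"; returns a dict with "pixels" (384x512x3 uint8, red, green, blue), "depth" (384x512 float32, m along the optical axis (not along the pixel's ray), 0 where there is no reading), "mtx" (3x3 intrinsics, pixels), "dist" ([k1, k2, p1, p2, k3] as OpenCV has them; the pictures are not rectified), "extrinsics" (4x4, takes a point from world to camera coordinates). Camera axes: x right, y down, z forward; pixel columns grow to the right and rows downward; lengths in m; the calibration is good to about 2 mm. A picture is of the moment at which its call begins.
- env.sign_off(): hands the job in, once; it reports no verdict.
The state is a dict: "clock": time; "joint_pos": joint angles; "joint_velocities": joint speeds; "effort": joint torques, N m; "position": TCP position; "eef_rot": TCP orientation; "ft_force": force on the tool from outside, world axes, zero at the start; "moment": the same for the moment, N m; "opening": finger opening in m.
Only numpy, scipy, OpenCV 4.12 (cv2) and the standard library are available. Lean on these libraries where they do the work, as an engineer would, in place of code of your own. Each camera call takes 0.05 s, during which the arm holds its last target.

TASK

The sealed 96-well plate was only laid on the shaker, its front edge riding up on the orange catch. Slide it back until its rear edge is home under the two steel clips, then press its front edge down until it lies flat and the catch has sprung back over it. Do not tip the plate off or knock the things around the shaker.

Things in the scene. Friction and masses are not known exactly. Their poses are not given: they have to be found in the camera images.
- shaker: bench microplate shaker, light and dark grey, fixed to the bench, about 200 x 216 mm, 88 mm to the top of its dark platform (the tray). Origin on the bench under its middle; x runs from its front (sloping control panel, catch) to its rear (clips), y to its left, z up. Nothing on the platform stands more than 24 mm above the tray.
- pocket (a point): point on the tray surface under the centre of the plate when it is seated, 1.25 mm toward +x from the shaker's middle; axes as the shaker's. The plate's place is open in front and at the sides, except for the stop, clips, corner guides and catch.
- rear_stop (a point): foot of the rear stop on the tray, in the middle, 43.75 mm behind (+x of) pocket; the plate's rear edge comes to rest against it. Guides at its ends bound the rear corners at y = +-67 mm and flare open toward the front, to y = +-72 mm at 20 mm before the stop.
- clip_left (a point): underside of the left steel clip at its front rim, 17.5 mm above the tray, 5 mm before the rear stop, 45 mm left of the middle; the right clip mirrors it. Each is 34 mm wide (y); a turned-up lip reaches 6 mm further forward. The plate's rear edge goes under both clips.
- plate_centre (a point): centre of the white 96-well plate (pink wells, clear film that may be pressed on), a loose rigid block 85.5 mm front to rear (x, to the shaker's rear), 127.8 mm wide (y), 14.5 mm thick (z), 60 to 130 g. It starts leaning 0.3 to 0.36 rad, front edge up on the catch, rear lower edge on the tray 20 to 32 mm short of the stop, up to 3 mm aside and 0.06 rad askew.
- plate_front (a point): middle of the plate's top front edge (the edge nearest the catch); axes as the plate's
- catch_top (a point): top of the front catch, 21.5 mm above the tray: orange block 44 mm wide (y), 10 mm deep, its inner face below this point. A bevelled nose reaches 4 mm further in (+x), 15 to 21 mm above the tray. With the plate's rear at the stop its front edge rests on the bevel; 3 to 12 N down on the plate near that edge drives the catch out, and the edge snaps under the nose.
- catch (a joint): outward travel of the front catch in m, toward the shaker's front: 0 closed, 0.008 fully out; its spring closes it with 0.8 N rising to 2.4 N
- cream_jar: white screw-cap jar, 77 mm wide, 91 mm tall; a bystander, origin under its centre
- rinse_bottle: white plastic bottle, 66 mm wide, 143 mm tall; a bystander, origin under its centre
- timer: small white bench timer with three keys, 58 x 62 x 16 mm; a bystander, origin under its centre

How it is judged:
By the outcome, as a careful person would: the job done as asked, in the order asked, and still so for the second after the job is handed in, with the robot touching nothing.
It also fails if it takes over 48 s, if anything falls off the work surface, if the arm or the gripper's body presses on something with over 40 N, if the wrist force passes 120 N, or if a joint passes its speed limit or range.

## Working session

There is one attempt and no reset: what is moved stays moved. The work goes in short steps, Python scripts to look and compute and a tool call to move; the robot and the scene stay as the last step left them, time stands still between calls to the robot, and variables do not carry over. Pictures are saved under pics/ and viewed, and the job is handed in when it is done.

Besides the shell and the picture viewer there is one more tool, called after "Emit:" by a JSON object that holds its "name" and its "arguments", one argument or row to a line. move_arm: Moves the arm, as the interface text tells. Its arguments: {"type":"object","properties":{"steps":{"type":"string"},"grip_force":{"type":"number"}},"required":["steps"]}

```bash
ls; mkdir -p pics
python3 - <<'E'
from workcell import env
import cv2,numpy as np
print(env.tip_extent); s=env.read_state(); print(s['clock'],s['position'],s['eef_rot'],s['opening'])
for n in ['scene','top']:
    f=env.grab_frame(n); cv2.imwrite(f'pics/{n}0.png',f['pixels'][:,:,::-1])
    np.savez(f'{n}0.npz',**f); print(n,f['mtx'],f['dist'],f['extrinsics'])
E
```

```text
pics
0.025
0.0 [ 0.18390811 -0.59650983  0.20805469] [[ 2.94338905e-01 -9.55701063e-01 -2.94682320e-04]
 [-9.55698628e-01 -2.94338829e-01  2.18788223e-03]
 [-2.17769782e-03 -3.62351369e-04 -9.99997563e-01]] 0.08681023944969729
scene [[500.07590463   0.         257.69425851]
 [  0.         500.07590463 189.60655755]
 [  0.           0.           1.        ]] [-0.07394103  0.          0.          0.          0.        ] [[ 0.48728749 -0.87317981 -0.01038809 -0.19754586]
 [-0.39658994 -0.21069161 -0.89349061  0.31020926]
 [ 0.77798928  0.43950661 -0.44896172  1.2567436 ]
 [ 0.          0.          0.          1.        ]]
top [[359.71743391   0.         256.20837931]
 [  0.         359.71743391 190.53009136]
 [  0.           0.           1.        ]] [-0.03736773  0.          0.          0.          0.        ] [[-0.00775704 -0.99970456  0.02303525  0.05864305]
 [-0.99720621  0.00602206 -0.0744548   0.52804818]
 [ 0.07429408 -0.02354845 -0.9969583   1.31485105]
 [ 0.          0.          0.          1.        ]]
```

View pics/scene0.png

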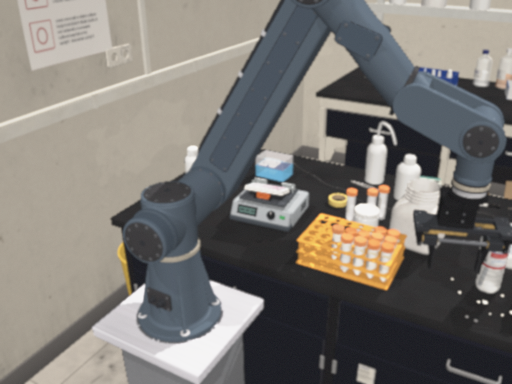

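View pics/top0.png

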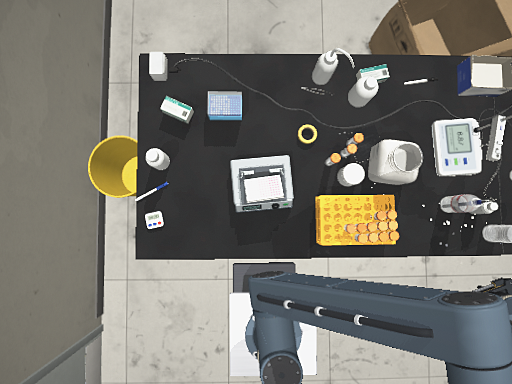

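Run:
```python
import cv2,numpy as np
a=cv2.imread('pics/top0.png')[145:220,220:305]; b=cv2.imread('pics/scene0.png')[145:235,220:320]
cv2.imwrite('pics/topc.png',cv2.resize(a,None,fx=8,fy=8,interpolation=2)); cv2.imwrite('pics/scenec.png',cv2.resize(b,None,fx=6.5,fy=6.5,interpolation=2))
```

```text
(no output)
```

View pics/topc.png

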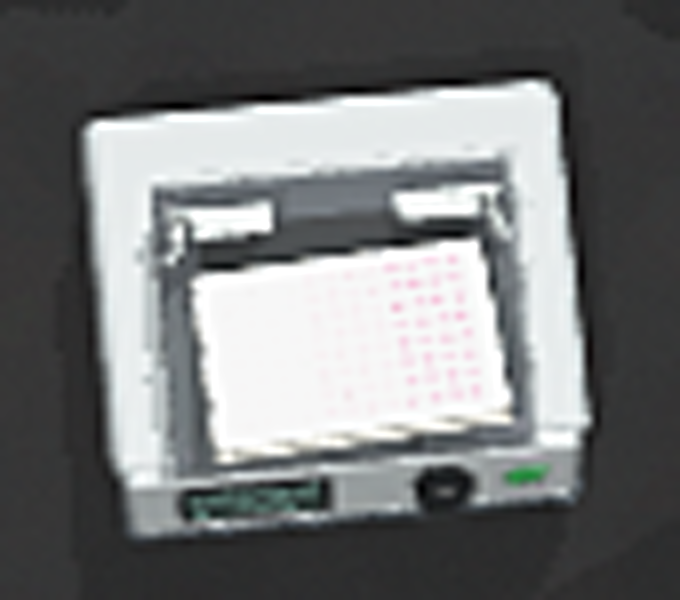

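View pics/scenec.png

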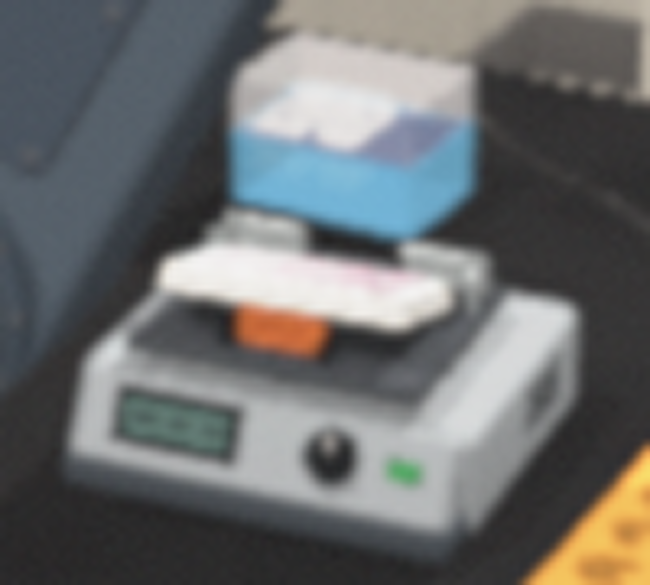

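```bash
cat > h.py <<'E'
import numpy as np,cv2
def cloud(f):
    H,W=f['depth'].shape; u,v=np.meshgrid(np.arange(W),np.arange(H))
    p=cv2.undistortPoints(np.stack([u,v],-1).reshape(-1,1,2).astype(float),f['mtx'],f['dist']).reshape(H,W,2)
    z=f['depth'][...,None]; c=np.concatenate([p*z,z],-1); E=f['extrinsics']
    return (c-E[:3,3])@E[:3,:3]
def ray(f,px,z):
    p=cv2.undistortPoints(np.array(px,float).reshape(-1,1,2),f['mtx'],f['dist']).reshape(-1,2)
    E=f['extrinsics'];o=-E[:3,:3].T@E[:3,3]; d=np.c_[p,np.ones(len(p))]@E[:3,:3]
    return o+d*((z-o[2])/d[:,2])[:,None]
def proj(f,P):
    E=f['extrinsics'];r=cv2.Rodrigues(E[:3,:3])[0]
    return cv2.projectPoints(np.array(P,float).reshape(-1,3),r,E[:3,3],f['mtx'],f['dist'])[0].reshape(-1,2)
E
python3 - <<'E'
import numpy as np
from h import *
np.set_printoptions(precision=0,suppress=True,linewidth=220)
f=dict(np.load('top0.npz')); P=cloud(f)*1000
print('bench',P[215:225,270:290,2].mean())
for v in range(152,214,3): print(v,P[v,228:300:4,2])
print(P[180,262],P[155,262])
px=f['pixels'].astype(int)
# sample tops of bystanders
for n,(u,v) in dict(jar=(351,175),bot=(157,158),timer=(153,220),rack=(356,220),big=(400,160)).items(): print(n,P[v,u])
E
```

```text
bench 12.66140580450889
152 [-0. -1. -2. -3. -4. -4. -4. -1. -0.  2.  4. -4. -1. -3. -2. -0.  6. -3.]
155 [-1.  0.  0. -1. -3. -0.  0. -0. -2.  2.  3. -0. -4.  2. 58. 56. -2. -1.]
158 [-6. -4. -6.  3.  1. 52. 62. 66. 61. 59. 67. 64. 60. 68. 64. 61. -3. -0.]
161 [  -2.   64.   65. 1349.   70.   68.   63.   62.   67.   62.   62.   67.   62.   66.   68.   62.    0.   -5.]
164 [-1. 68. 63. 70. 61. 64. 65. 70. 67. 66. 63. 67. 63. 64. 63. 65.  0. -1.]
167 [ 2. 66. 64. 66. 65. 62. 82. 80. 84. 83. 88. 90. 85. 91. 60. 70. -1. -4.]
170 [  1.  68.  72.  91.  85.  83.  87.  87.  87.  88.  86. 109. 105.  84.  68.  69.  -2.  -2.]
173 [  3.  63.  68.  88. 107. 109. 112.  90.  90.  86.  90.  89.  87.  87.  86.  61.   5.  -0.]
176 [ -8.  58.  70.  80.  85.  89.  83.  86.  89.  87. 105. 106. 102.  84.  82.  59.   1.  -3.]
179 [  -1. 1349.   68.   83.   87.  103.  102.  105.  101.  104.  107.  107.  107.  110.   86.   67.    1.   -3.]
182 [ -2.  58.  58.  90.  86. 105. 105. 103. 107. 111. 109. 116. 109. 115.  85.  68.  -2.  -3.]
185 [ -1.  -2.  65.  84.  93. 113. 107. 110. 109. 114. 114. 118. 114. 114.
[... 264 characters left out ...]
121. 128. 125. 126. 126.  83.  61.  64.  -1.]
197 [ -1.  -1.  67.  66.  86. 123. 121. 125. 128. 126. 129. 125. 125. 120.  84.  66.  66.  -4.]
200 [  1.  -2.  68.  66.  83. 127. 127. 130. 120. 119.  84.  94.  89.  86.  82.  64.  66.   1.]
203 [-2. -0. 64. 63. 86. 86. 84. 69. 68. 62. 62. 59. 63. 54. 50. 54. 40. -4.]
206 [-1.  1. 60. 56. 56. 59. 57. 48. 50. 44. 45. 51. 61. 40. 31. 32. 22. -2.]
209 [ 2. -1. 30. 45. 42. 39. 38. 26. 28. 25. 23. 18. -1.  2. -1. -4. -4. -3.]
212 [ 3.  1. -5. 16. -1. -5.  2.  0. -2.  3.  6.  1. -8.  0. -1. -1. -3.  3.]
[559.  37. 106.] [665.  31.  -2.]
jar [ 576. -280.   91.]
bot [634. 395. 130.]
timer [422. 436.  14.]
rack [ 416. -320.    5.]
big [ 642. -494.   12.]
```

```bash
cat > m.py <<'E'
import numpy as np,cv2,sys
from h import *
def lines(f):
    g=f['pixels'].astype(float).mean(2)
    out={}
    def cross(vals,thr):
        i=np.where((vals[:-1]<thr)&(vals[1:]>=thr))[0]
        return None if len(i)==0 else i[0]+(thr-vals[i[0]])/(vals[i[0]+1]-vals[i[0]])
    L=[];R=[];T=[]
    for v in range(168,198,2):
        c=cross(g[v,222:262],115); 
        if c is not None: L.append((222+c,v))
        c=cross(g[v,300:270:-1],115)
        if c is not None: R.append((300-c,v))
    for u in range(238,284,3):
        c=cross(g[145:180,u],115)
        if c is not None: T.append((u,145+c))
    return L,R,T
if __name__=='__main__':
    np.set_printoptions(precision=4,suppress=True,linewidth=200)
    f=dict(np.load('top0.npz'))
    for n,z,pts in zip('LRT',(.065,)*3,lines(f)):
        W=ray(f,pts,z)[:,:2]; l=cv2.fitLine(W.astype(np.float32),cv2.DIST_HUBER,0,.001,.001).ravel()
        print(n,l,'ang',np.degrees(np.arctan2(l[1],l[0])), 'res',np.abs((W-l[2:])@[-l[1],l[0]]).max())
    hsv=cv2.cvtColor(f['pixels'],cv2.COLOR_RGB2HSV)
    P=cloud(f)
    # clips
    m=(f['pixels'].min(2)>150)
    m2=np.zeros_like(m); m2[160:177,236:288]=m[160:177,236:288]; m2&=(P[...,2]>.095)&(P[...,2]<.125)
    n,lab,st,ce=cv2.connectedComponentsWithStats(m2.astype(np.uint8))
    for i in range(1,n):
        if st[i,4]>6: print('clip',st[i],ce[i],ray(f,[ce[i]],.108), P[lab==i].mean(0))
    # plate plane fit
    m3=np.zeros_like(m); m3[174:204,242:286]=m[174:204,242:286]&(P[174:204,242:286,2]>.097)
    n,lab,st,ce=cv2.connectedComponentsWithStats(m3.astype(np.uint8)); i=1+st[1:,4].argmax(); m3=lab==i
    print('plate',st[i]); Q=P[m3]; A=np.c_[Q[:,:2],np.ones(len(Q))]
    for _ in range(3):
        c=np.linalg.lstsq(A,Q[:,2],rcond=None)[0]; r=Q[:,2]-A@c; k=abs(r)<.01; Q=Q[k];A=A[k]
    print('plane',c,'tilt',np.hypot(*c[:2]),np.degrees(np.arctan2(-c[1],-c[0])))
    # top-surface outline by rays onto fitted plane
    E=f['extrinsics'];o=-E[:3,:3].T@E[:3,3]
    cn=max(cv2.findContours(m3.astype(np.uint8),0,1)[0],key=len); r=cv2.minAreaRect(cn);b=cv2.boxPoints(r);print(b.round(1).tolist())
    h=ray(f,b,0.); d=h-o
    t=(c[2]+o[:2]@c[:2]-o[2])/(d[:,2]-d[:,:2]@c[:2]); print(o+d*t[:,None])
    s=dict(np.load('scene0.npz')); hs=cv2.cvtColor(s['pixels'],cv2.COLOR_RGB2HSV)
    mo=np.zeros(m.shape,bool); q=hs[185:205,250:275]; mo[185:205,250:275]=(q[...,0]<14)&(q[...,1]>140)
    v,u=np.where(mo); print('orange',u.min(),u.max(),v.min(),v.max(),u.mean(),v.mean()); PS=cloud(s); print(PS[mo].mean(0), np.median(PS[mo],axis=0))
E
python3 m.py
```

```text
L [0.9963 0.0859 0.5555 0.1434] ang 4.9265776 res 0.0005304148320383124
R [ 0.9965  0.0832  0.5551 -0.0719] ang 4.7700343 res 0.0006421549946315134
T [ 0.0852 -0.9964  0.6461  0.0493] ang -85.1143 res 0.000638739546307968
clip [270 168  14   7  46] [276.3696 170.0435] [[ 0.5929 -0.0136  0.108 ]] [ 0.5931 -0.0138  0.1065]
clip [241 171  13   6  43] [247.0465 172.4186] [[0.585  0.0884 0.108 ]] [0.5851 0.0884 0.1073]
clip [266 175  14   2  20] [273.7 175.7] [[ 0.5731 -0.0041  0.108 ]] [ 0.5737 -0.0045  0.1027]
plate [245 175  39  28 859]
plane [-0.393  -0.0391  0.3254] tilt 0.39496197761059865 5.67836380459308
[[243.6999969482422, 179.1999969482422], [280.29998779296875, 174.0], [283.6000061035156, 197.1999969482422], [247.10000610351562, 202.39999389648438]]
[[ 0.5623  0.1001  0.1005]
 [ 0.5803 -0.028   0.0984]
 [ 0.4968 -0.0352  0.1315]
 [ 0.4798  0.0889  0.1333]]
orange 256 270 193 198 262.6029411764706 195.5441176470588
[0.4795 0.0223 0.1079] [0.4977 0.0323 0.0981]
```

Emit:
{"name": "move_arm", "arguments": {
  "steps": "0 0 0 0 0 -1 87; 0 0 0 0 0 -1 87; 0 0 0 0 0 -1 87; 0 0 1 0 0 0 87; 0 0 1 0 0 0 87; 0 0 0 -0.8 -0.4 0 87; 0 0 0 -0.8 -0.4 0 87; 0 0 0 -0.8 -0.4 0 87"
}}

```text
clock: 0.77
position: [0.2232, -0.496, 0.3281]
eef_rot: [[0.088, -0.996, -0.0], [-0.996, -0.088, 0.002], [-0.002, 0.0, -1.0]]
ft_force: [0.6, 0.4, 0.5]
opening: 0.0869
```

Emit:
{"name": "move_arm", "arguments": {
  "steps": "0 0 0 -0.84 -0.45 0 87; 0 0 0 -0.84 -0.45 0 87; 0 0 0 -0.84 -0.45 0 87; 0 0 0 -0.84 -0.45 0 87; 0 0 0 -0.84 -0.45 0 87; 0 0 0 -0.84 -0.45 0 87; 0 0 0 -0.84 -0.45 0 87; 0 0 0 -0.84 -0.45 0 87"
}}

```text
clock: 1.43
position: [0.3427, -0.2148, 0.3288]
eef_rot: [[0.089, -0.996, -0.0], [-0.996, -0.089, 0.0], [-0.0, 0.0, -1.0]]
ft_force: [0.7, -0.5, -0.2]
opening: 0.0871
```

Emit:
{"name": "move_arm", "arguments": {
  "steps": "0 0 0 -0.84 -0.45 0 87; 0 0 0 -0.84 -0.45 0 87; 0 0 0 -0.84 -0.45 0 87; 0 0 0 -0.84 -0.45 0 87; 0 0 0 -0.84 -0.45 0 87; 0 0 0 -0.84 -0.45 0 87; 0 0 0 -0.8 -0.45 0 87; 0 0 0 0 0 0 87"
}}

```text
clock: 2.1
position: [0.4487, 0.0326, 0.3289]
eef_rot: [[0.096, -0.995, 0.001], [-0.995, -0.096, 0.003], [-0.003, -0.002, -1.0]]
ft_force: [1.4, 0.2, 0.4]
opening: 0.087
```

Emit:
{"name": "move_arm", "arguments": {
  "steps": "0 0 0 0 0 1 87; 0 0 0 0 0 1 87; 0 0 0 0 0 1 87; 0 0 0 0 0 1 87; 0 0 0 0 0 0 87; 0 0 0 0 0 0 87"
}}

```text
clock: 2.6
position: [0.4455, 0.027, 0.1677]
eef_rot: [[0.089, -0.996, -0.006], [-0.996, -0.089, 0.001], [-0.002, 0.006, -1.0]]
ft_force: [-0.3, 0.1, 0.2]
opening: 0.0867
```

```bash
cat > look.py <<'E'
import sys
from workcell import env
from h import *
k=sys.argv[1]; np.set_printoptions(precision=4,suppress=True)
O=np.array([.547,.035]);a=np.radians(4.87);ex=np.array([np.cos(a),np.sin(a)]);ey=np.array([-ex[1],ex[0]])
s=env.read_state(); d=s['position'][:2]-O
R=s['eef_rot']; print('t',s['clock'],'shaker xy mm',d@ex*1e3,d@ey*1e3,'z',s['position'][2],'jaw ang err',np.degrees(np.arctan2(R[1][0],R[0][0]))+90-4.87,'f',s['ft_force'],'Rz',R[2])
ims=[]
for n,(y0,y1,x0,x1) in dict(top=(145,220,215,310),scene=(145,220,220,315)).items():
    f=env.grab_frame(n); np.savez(f'{n}{k}.npz',**f); ims.append(cv2.resize(f['pixels'][y0:y1,x0:x1,::-1],None,fx=4.2*2,fy=4.2*2,interpolation=2)[:, :])
im=np.hstack([cv2.resize(i,(400,316)) for i in ims]) if len(sys.argv)<3 else cv2.resize(ims[1],(798,600))
cv2.imwrite(f'pics/look{k}.png',im)
E
python3 look.py 1
```

```text
t 2.6 shaker xy mm -101.79696280451796 0.6092713071517593 z 0.16768165429183876 jaw ang err 0.22330932315084784 f [-0.2766  0.1331  0.1839] Rz [-0.0016  0.0062 -1.    ]
```

View pics/look1.png

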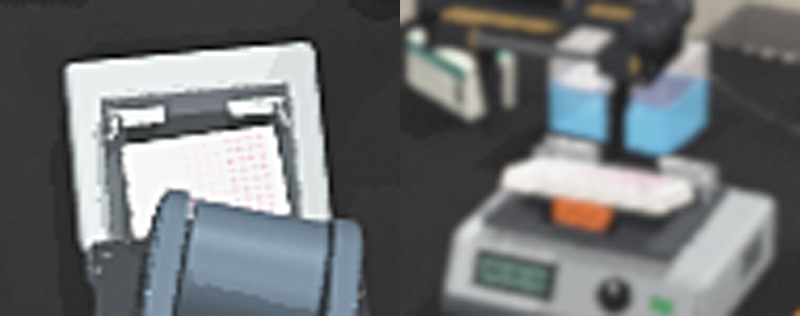

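Emit:
{"name": "move_arm", "arguments": {
  "steps": "0 0 0 0 0 0.6 87; 0 0 0 0 0 0.5 87; 0 0 0 0 -0.2 0 87; 0 0 0 0 -0.15 0 87; 0 0 0 0 0 0 87; 0 0 0 0 0 0 87"
}}

```text
clock: 3.2
position: [0.4638, 0.028, 0.1271]
eef_rot: [[0.09, -0.996, 0.005], [-0.996, -0.09, -0.001], [0.001, -0.005, -1.0]]
ft_force: [-0.4, 1.1, 0.3]
opening: 0.0869
```

```bash
python3 look.py 2 s
```

```text
t 3.2 shaker xy mm -83.49035219720807 0.0990661392802309 z 0.12712955578443177 jaw ang err 0.26755116961974057 f [-0.4347  1.1438  0.319 ] Rz [ 0.0014 -0.0052 -1.    ]
```

View pics/look2.png

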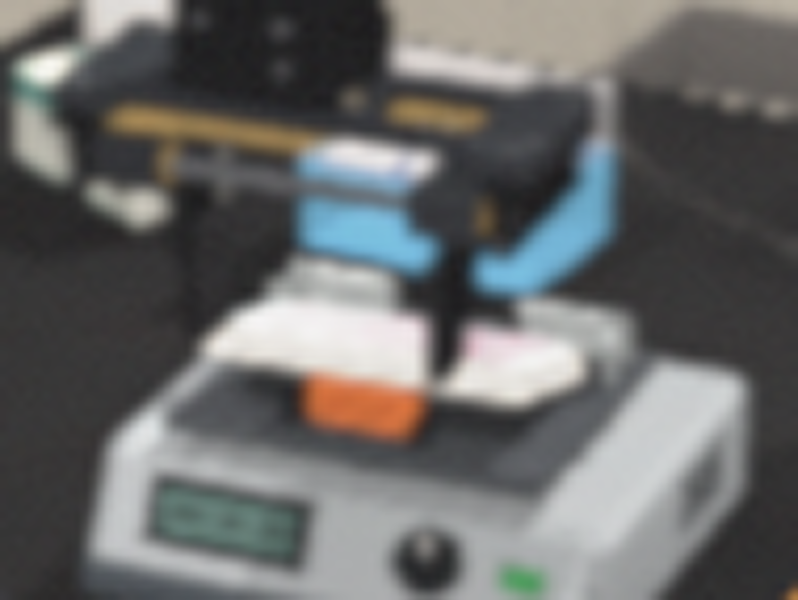

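Emit:
{"name": "move_arm", "arguments": {
  "steps": "0 0 0 0 0 0.12 87; 0 0 0 0 -0.1 0 87; 0 0 0 0 -0.1 0 87; 0 0 0 0 -0.1 0 87; 0 0 0 0 0 0 87; 0 0 0 0 0 0 87"
}}

```text
clock: 3.8
position: [0.4736, 0.0294, 0.1202]
eef_rot: [[0.089, -0.996, 0.0], [-0.996, -0.089, -0.0], [0.0, -0.0, -1.0]]
ft_force: [-0.7, -0.0, -0.6]
opening: 0.0869
```

```bash
python3 look.py 3
```

```text
t 3.8 shaker xy mm -73.56448838631833 0.6840287628148854 z 0.12019116003165548 jaw ang err 0.25905835045214065 f [-0.7443 -0.0201 -0.61  ] Rz [ 0.     -0.0001 -1.    ]
```

View pics/look3.png

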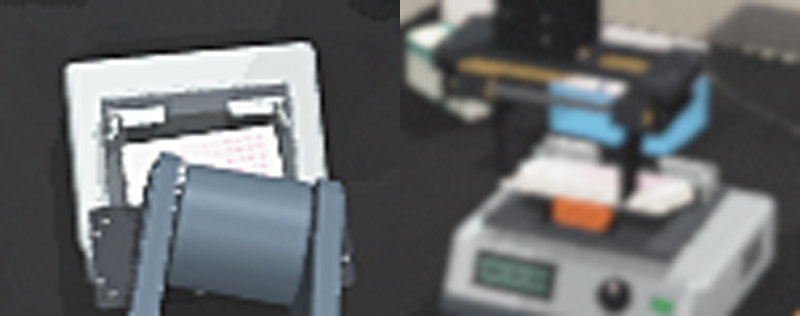

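Emit:
{"name": "move_arm", "arguments": {
  "steps": "0 0 0 0 -0.08 0 87; 0 0 0 0 -0.08 0 87; 0 0 0 0 -0.08 0 87; 0 0 0 0 -0.08 0 87; 0 0 0 0 0 0 87; 0 0 0 0 0 0 87"
}}

```text
clock: 4.4
position: [0.4863, 0.0306, 0.1202]
eef_rot: [[0.089, -0.996, 0.0], [-0.996, -0.089, -0.0], [0.0, -0.0, -1.0]]
ft_force: [0.3, 0.1, -0.3]
opening: 0.087
```

```bash
python3 look.py 4
```

```text
t 4.4 shaker xy mm -60.90221144239077 0.7573719850975045 z 0.12022316402108327 jaw ang err 0.26003167315847 f [ 0.2988  0.1235 -0.2957] Rz [ 0.     -0.0001 -1.    ]
```

View pics/look4.png

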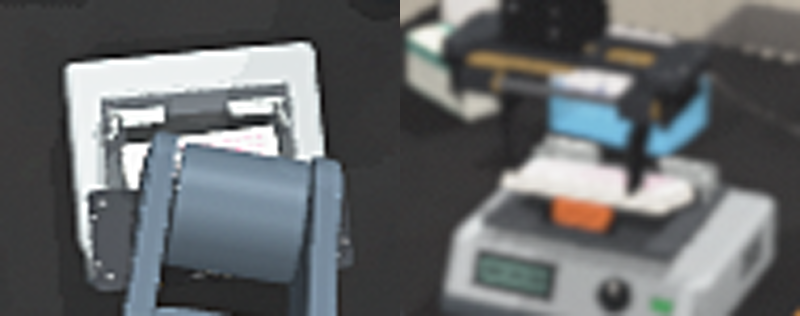

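Run:
```python
from h import *
np.set_printoptions(precision=1,suppress=True)
f=dict(np.load('scene4.npz')); P=cloud(f)
O=np.array([.547,.035]);a=np.radians(4.87);ex=np.array([np.cos(a),np.sin(a)]);ey=np.array([-ex[1],ex[0]])
def S(x,y,z): return [*(O+ex*x/1e3+ey*y/1e3),z/1e3+.088]
for n,p in dict(tipR=S(-61,-51,7),tipL=S(-61,51,7),tipRfront=S(-51,-51,7),cLow=S(-64,0,28),catch=S(-45,0,21),plFR=S(-60,-65,42),plFL=S(-65,62,42)).items(): print(n,proj(f,[p]))
im=f['pixels'][165:215,235:305,::-1]; cv2.imwrite('pics/z4.png',cv2.resize(im,None,fx=11,fy=11,interpolation=0))
Q=(P[...,:2]-O); X=(Q@ex)*1e3; Y=(Q@ey)*1e3; Z=P[...,2]*1e3-88
for v in range(168,204,2): print(v,[f'{X[v,u]:.0f},{Y[v,u]:.0f},{Z[v,u]:.0f}' for u in range(244,294,4)])
```

```text
tipR [[276.2 200.7]]
tipL [[247.2 194.9]]
tipRfront [[277.4 199.3]]
cLow [[261.1 192.3]]
catch [[263.5 191.8]]
plFR [[280.6 191.5]]
plFL [[243.4 185.2]]
168 ['-71,55,106', '-58,48,102', '328,216,-87', '272,172,-56', '-90,-9,125', '-89,-21,127', '-96,-38,133', '-95,-51,135', '-93,-63,136', '-97,-77,140', '-94,-89,141', '-55,-87,125', '348,49,-66']
170 ['-69,56,98', '-59,47,96', '306,205,-85', '271,171,-64', '273,155,-62', '270,137,-58', '273,121,-56', '-97,-51,129', '-100,-65,133', '-93,-76,132', '-82,-84,128', '-53,-86,117', '341,46,-72']
172 ['-71,56,92', '-65,45,92', '294,200,-88', '267,170,-71', '281,159,-75', '271,137,-67', '270,120,-63', '-96,-51,122', '-100,-66,126', '-90,-74,123', '-86,-86,124', '307,51,-67', '347,48,-83']
174 ['-78,52,89', '-63,46,84', '282,194,-90', '278,175,-86', '277,157,-82', '268,136,-74', '273,121,-74', '269,102,-68', '-68,-52,103', '257,64,-56', '-86,-86,117', '312,52,-78', '340,46,-89']
176 ['-72,55,79', '-64,45,77', '255,182,-85', '271,172,-91', '270,154,-87', '267,135,-82', '277,123,-84', '261,99,-73', '-72,-54,99', '257,64,-65', '276,55,-71', '315,
[... 1637 characters left out ...]
', '-52,53,-2', '-46,41,-2', '-47,26,1', '-56,8,9', '-47,-2,7', '-56,-21,15', '-23,-20,-1', '-10,-29,-5', '-14,-45,-0', '-8,-57,-0', '-2,-68,-1', '13,-76,-6']
198 ['-61,63,-7', '-59,49,-5', '-62,34,-0', '-47,26,-6', '-46,12,-4', '-48,-3,1', '-49,-18,4', '-37,-27,0', '-37,-40,3', '-27,-50,0', '-19,-61,-1', '-12,-72,-3', '34,-69,-25']
200 ['-45,71,-23', '-37,60,-25', '-63,33,-7', '-59,21,-6', '-57,7,-4', '-55,-6,-3', '-48,-17,-4', '-42,-28,-4', '-36,-40,-5', '-35,-53,-3', '-33,-67,-1', '-19,-75,-6', '16,-76,-23']
202 ['-57,65,-24', '-52,53,-24', '-50,39,-22', '-44,28,-22', '-60,6,-10', '-67,-11,-3', '-64,-24,-2', '-59,-36,-2', '-52,-47,-3', '-55,-62,2', '-39,-69,-4', '-6,-70,-21', '2,-81,-22']
```

View pics/z4.png

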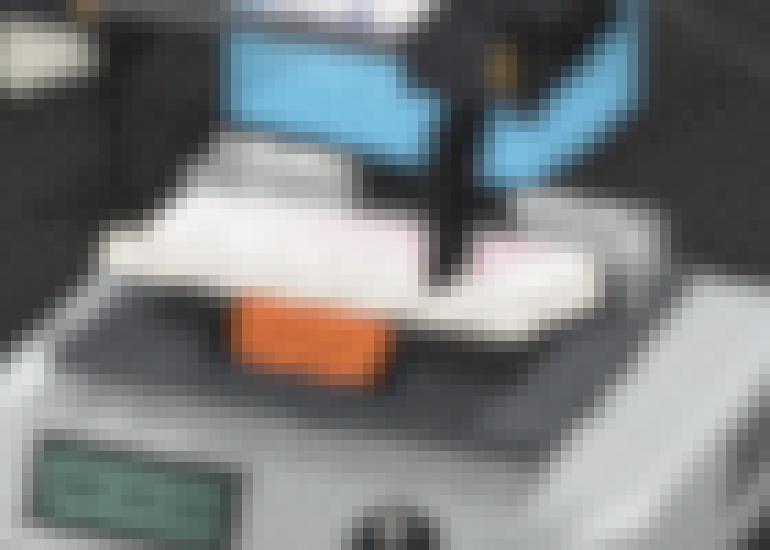

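Run:
```python
from h import *
np.set_printoptions(precision=1,suppress=True)
O=np.array([.547,.035]);a=np.radians(4.87);ex=np.array([np.cos(a),np.sin(a)]);ey=np.array([-ex[1],ex[0]])
def S(x,y,z): return [*(O+ex*x/1e3+ey*y/1e3),z/1e3]
ims=[]
for k,(x,y,z) in {1:(-101.8,.6,168),2:(-83.5,0,127),3:(-73.6,.7,120),4:(-61,.7,120)}.items():
    f=dict(np.load(f'scene{k}.npz')); im=f['pixels'][...,::-1].copy(); im=cv2.resize(im[125:215,220:310],None,fx=4,fy=4,interpolation=0)
    for yy in(-51,51):
        for zz,c in((0,(0,255,0)),(-25,(0,0,255))):
            p=(proj(f,[S(x,y+yy,z+zz)])[0]-[220,125]+.5)*4; cv2.circle(im,tuple(p.astype(int)),3,c,-1)
    ims.append(im)
cv2.imwrite('pics/chk.png',cv2.resize(np.vstack([np.hstack(ims[:2]),np.hstack(ims[2:])]),(600,600)))
f=dict(np.load('scene0.npz'));P=cloud(f)
im=cv2.resize(f['pixels'][190:280,400:512,::-1],None,fx=6,fy=6,interpolation=0)
R=np.array([.294,-.956,0]);T=np.array([.184,-.5965,.208])
for s in(-1,1):
    for zz,c in((0,(0,255,0)),(-.025,(0,0,255))):
        p=(proj(f,[T+s*.051*R+[0,0,zz]])[0]-[400,190]+.5)*6; cv2.circle(im,tuple(p.astype(int)),4,c,-1)
cv2.imwrite('pics/chk0.png',im)
```

```text
(no output)
```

View pics/chk.png

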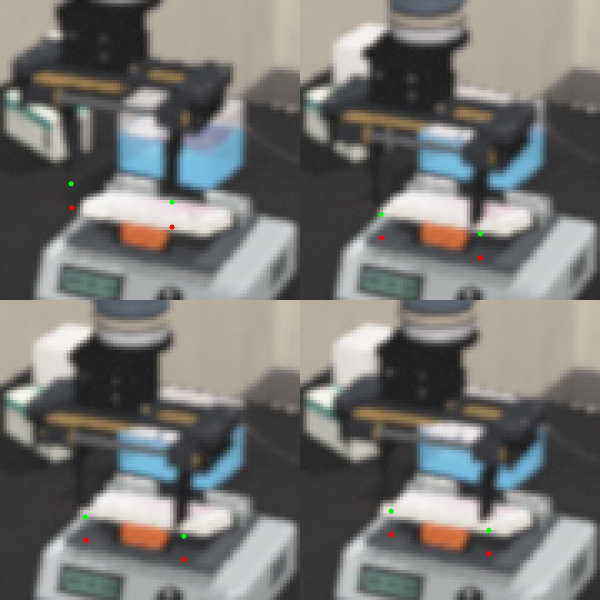

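View pics/chk0.png

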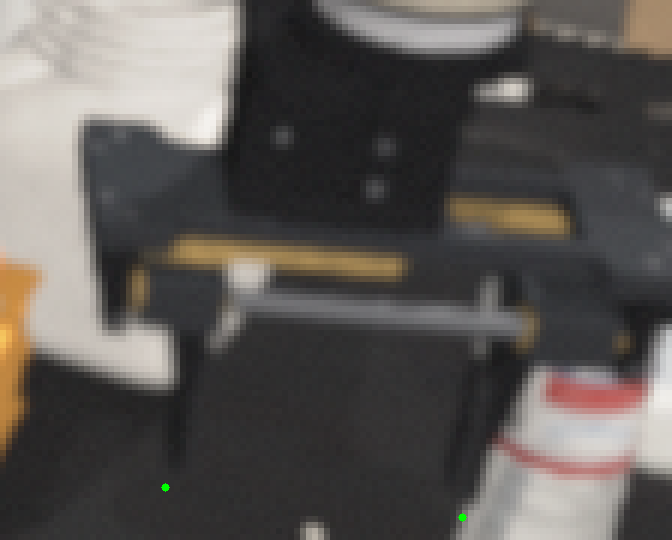

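Run:
```python
from h import *
np.set_printoptions(precision=4,suppress=True)
O=np.array([.547,.035]);a=np.radians(4.87);ex=np.array([np.cos(a),np.sin(a)]);ey=np.array([-ex[1],ex[0]])
def S(x,y,z): return [*(O+ex*x/1e3+ey*y/1e3),z/1e3]
for k,(x,y,z) in {1:(-101.8,.6,168),2:(-83.5,0,127),3:(-73.6,.7,120),4:(-61,.7,120)}.items():
    f=dict(np.load(f'scene{k}.npz')); g=f['pixels'].astype(float).mean(2)
    zs=np.arange(z-30,z+60,2)
    pp=proj(f,[S(x,y-51,q) for q in zs]); v=[g[int(round(p[1])),int(round(p[0]))] for p in pp]
    print(k,[f'{q-z}:{int(w)}' for q,w in zip(zs,v)])
```

```text
1 ['-30:119', '-28:179', '-26:179', '-24:217', '-22:217', '-20:228', '-18:228', '-16:231', '-14:234', '-12:234', '-10:233', '-8:233', '-6:232', '-4:228', '-2:228', '0:197', '2:197', '4:133', '6:73', '8:73', '10:43', '12:43', '14:37', '16:37', '18:37', '20:34', '22:34', '24:35', '26:35', '28:35', '30:33', '32:33', '34:35', '36:35', '38:35', '40:33', '42:33', '44:33', '46:34', '48:34', '50:34', '52:34', '54:35', '56:33', '58:33']
2 ['-30:76', '-28:76', '-26:74', '-24:74', '-22:72', '-20:70', '-18:70', '-16:63', '-14:63', '-12:54', '-10:54', '-8:51', '-6:51', '-4:51', '-2:86', '0:86', '2:156', '4:156', '6:211', '8:209', '10:209', '12:175', '14:175', '16:137', '18:137', '20:100', '22:84', '24:84', '26:78', '28:78', '30:71', '32:55', '34:55', '36:38', '38:38', '40:31', '42:31', '44:32', '46:31', '48:31', '50:33', '52:33', '54:30', '56:35', '58:35']
3 ['-30:81', '-28:75', '-26:75', '-24:72', '-22:72', '-20:71', '-18:70', '-16:70', '-14:61', '-12:61', '-10:52', '-8:52', '-6:51', '-4:54', '-2:54', '0:91', '2:91', '4:162', '6:162', '8:210', '10:200', '12:200', '14:154', '16:154', '18:104', '20:104', '22:70', '24:63', '26:63', '28:64', '30:64', '32:56', '34:56', '36:43', '38:34', '40:34', '42:34', '44:34', '46:31', '48:31', '50:34', '52:32', '54:32', '56:31', '58:31']
4 ['-30:71', '-28:71', '-26:71', '-24:67', '-22:67', '-20:59', '-18:59', '-16:52', '-14:52', '-12:49', '-10:58', '-8:58', '-6:102', '-4:102', '-2:171', '0:171', '2:220', '4:220', '6:224', '8:202', '10:202', '12:154', '14:154', '16:100', '18:100', '20:63', '22:47', '24:47', '26:42', '28:42', '30:38', '32:38', '34:34', '36:34', '38:34', '40:33', '42:33', '44:35', '46:33', '48:33', '50:33', '52:33', '54:31', '56:31', '58:33']
```

Run:
```python
from h import *
ims=[]
for k in (1,2,4):
    f=dict(np.load(f'scene{k}.npz')); P=cloud(f)
    O=np.array([.547,.035]);a=np.radians(4.87);ex=np.array([np.cos(a),np.sin(a)]);ey=np.array([-ex[1],ex[0]])
    Q=(P[...,:2]-O); X=(Q@ex)*1e3; Y=(Q@ey)*1e3; Z=P[...,2]*1e3
    u={1:270,2:273,4:276}[k]
    for uu in (u,):
        print(k,uu,[f'{v}:{X[v,uu]:.0f},{Y[v,uu]:.0f},{Z[v,uu]:.0f}' for v in range(166,198)])
    ims.append(cv2.resize(f['pixels'][140:205,225:295,::-1],None,fx=5.6,fy=5.6,interpolation=2))
cv2.imwrite('pics/chk2.png',np.hstack([ims[0],ims[2]]))
```

```text
1 270 ['166:-111,-51,236', '167:-108,-49,231', '168:-110,-50,229', '169:-108,-49,224', '170:-114,-52,224', '171:-110,-50,219', '172:-115,-52,218', '173:-110,-50,212', '174:-113,-51,211', '175:-109,-50,205', '176:-109,-50,202', '177:-110,-50,199', '178:-105,-48,193', '179:-109,-50,192', '180:-111,-51,190', '181:-109,-50,186', '182:-112,-51,184', '183:241,99,-6', '184:56,20,88', '185:17,4,105', '186:-5,-6,113', '187:-15,-10,114', '188:-40,-21,124', '189:-50,-25,126', '190:-50,-25,123', '191:-51,-25,120', '192:-55,-27,119', '193:-55,-27,115', '194:-6,-6,84', '195:-17,-11,86', '196:-52,-26,102', '197:-57,-28,101']
2 273 ['166:-104,-57,234', '167:-107,-59,232', '168:-112,-61,232', '169:-117,-63,231', '170:-120,-64,229', '171:-123,-66,227', '172:-127,-67,226', '173:-125,-66,222', '174:-121,-65,216', '175:-92,-53,199', '176:-99,-55,199', '177:-103,-57,197', '178:-100,-56,192', '179:-95,-54,187', '180:-99,-55,185', '181:-96,-54,180', '182:-99,-56,179', '183:-97,-54,174', '184:-91,-52,168', '185:-92,-53,165', '186:-90,-52,161', '187:-92,-53,158', '188:-87,-51,152', '189:-86,-50,148', '190:-87,-50,145', '191:-94,-54,146', '192:-59,-39,123', '193:-54,-37,117', '194:-8,-18,87', '195:-15,-20,87', '196:-20,-23,86', '197:-33,-28,90']
4 276 ['166:-1360,-581,839', '167:-92,-62,227', '168:-93,-63,224', '169:-97,-64,222', '170:-100,-65,221', '171:-101,-66,218', '172:-100,-66,214', '173:-102,-66,212', '174:-68,-52,191', '175:-68,-52,188', '176:-72,-54,187', '177:-72,-54,183', '178:-72,-54,180', '179:-73,-55,177', '180:-70,-53,172', '181:-75,-55,171', '182:-70,-53,165', '183:-71,-54,162', '184:-68,-53,157', '185:-68,-53,154', '186:-59,-49,146', '187:-62,-50,144', '188:-68,-53,144', '189:-62,-50,137', '190:-67,-52,136', '191:-50,-46,123', '192:-51,-46,120', '193:-53,-47,118', '194:-56,-48,116', '195:-10,-29,87', '196:-10,-29,83', '197:-22,-34,86']
```

View pics/chk2.png

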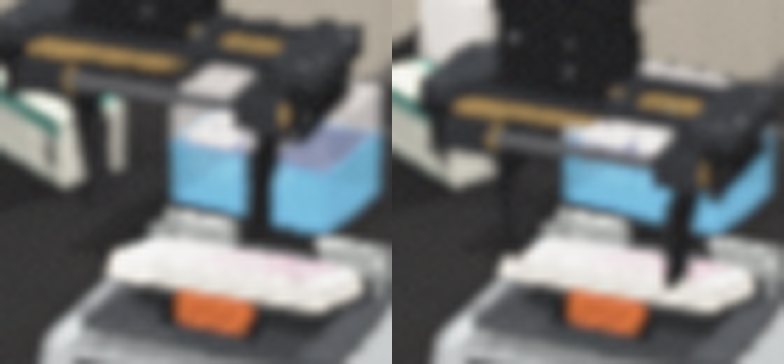

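Emit:
{"name": "move_arm", "arguments": {
  "steps": "0 0 0 0 0.3 0 87; 0 0 0 0 0.35 0 87; 0 0 0 0 0 0 87; 0 0 0 0 0 0.4 87; 0 0 0 0 0 0.3 87; 0 0 0 0 0 0 87; 0 0 0 0 0 0 87"
}}

```text
clock: 5.08
position: [0.4602, 0.0283, 0.092]
eef_rot: [[0.089, -0.996, -0.001], [-0.996, -0.089, 0.0], [-0.0, 0.001, -1.0]]
ft_force: [0.0, 0.9, 0.0]
opening: 0.0872
```

```bash
python3 look.py 5 s
```

```text
t 5.0833 shaker xy mm -87.08045150563491 0.6745654933222752 z 0.09198211551557303 jaw ang err 0.24115812797565628 f [0.0063 0.9305 0.026 ] Rz [-0.0003  0.0009 -1.    ]
```

View pics/look5.png

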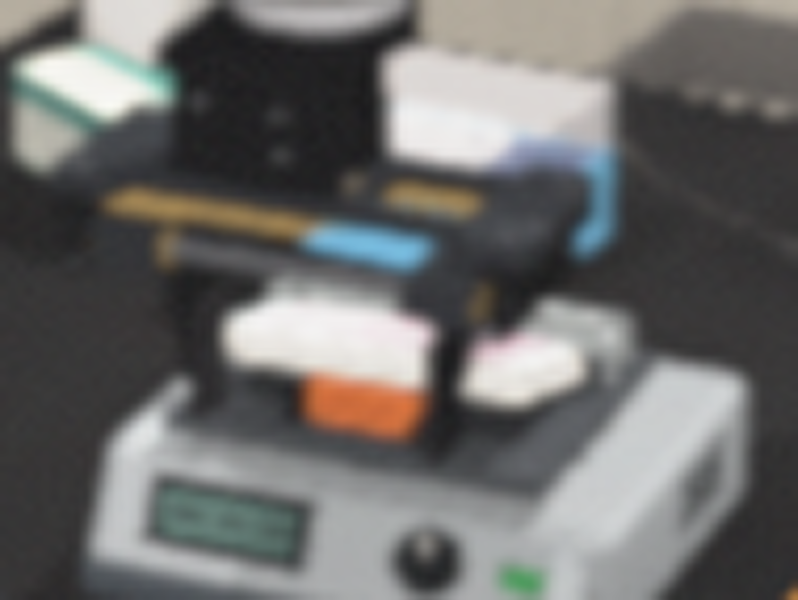

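Emit:
{"name": "move_arm", "arguments": {
  "steps": "0 0 0 0 0 0.2 87; 0 0 0 0 -0.1 0 87; 0 0 0 0 -0.1 0 87; 0 0 0 0 -0.1 0 87; 0 0 0 0 -0.08 0 87; 0 0 0 0 0 0 87; 0 0 0 0 0 0 87"
}}

```text
clock: 5.77
position: [0.4756, 0.0296, 0.0844]
eef_rot: [[0.089, -0.996, 0.0], [-0.996, -0.089, -0.0], [0.0, -0.0, -1.0]]
ft_force: [-1.0, -0.9, 0.2]
opening: 0.0872
```

```bash
python3 look.py 6
python3 - <<'E'
from h import *
f=dict(np.load(f'scene6.npz')); P=cloud(f)
O=np.array([.547,.035]);a=np.radians(4.87);ex=np.array([np.cos(a),np.sin(a)]);ey=np.array([-ex[1],ex[0]])
Q=(P[...,:2]-O); X=(Q@ex)*1e3; Y=(Q@ey)*1e3; Z=P[...,2]*1e3
for u in (274,275,276): print([f'{v}:{X[v,u]:.0f},{Y[v,u]:.0f},{Z[v,u]:.0f}' for v in range(184,206)])
E
```

```text
t 5.7667 shaker xy mm -71.58137329208688 0.6952806979571264 z 0.0843513317202794 jaw ang err 0.26024579101484324 f [-1.0421 -0.9462  0.1931] Rz [ 0.0001 -0.0004 -1.    ]
['184:-110,-63,178', '185:-106,-62,173', '186:-80,-51,156', '187:-80,-51,152', '188:-87,-54,153', '189:-78,-50,144', '190:-84,-53,144', '191:-84,-53,141', '192:-82,-52,136', '193:-82,-52,132', '194:-78,-50,127', '195:-86,-54,128', '196:-80,-51,121', '197:-80,-51,118', '198:-79,-51,113', '199:-78,-51,109', '200:-82,-52,108', '201:-77,-50,102', '202:-83,-53,102', '203:-61,-43,85', '204:-61,-43,81', '205:-63,-44,79']
['184:-110,-66,179', '185:-108,-66,175', '186:-111,-67,173', '187:-87,-57,157', '188:-87,-57,153', '189:-85,-56,148', '190:-87,-57,146', '191:-81,-55,139', '192:-86,-57,139', '193:-77,-53,131', '194:-76,-53,126', '195:-74,-52,122', '196:-75,-52,119', '197:-66,-49,110', '198:-73,-51,110', '199:-69,-50,105', '200:-72,-51,103', '201:-68,-50,97', '202:-59,-46,88', '203:-63,-48,87', '204:-65,-48,85', '205:-60,-47,78']
['184:-108,-69,179', '185:-109,-69,176', '186:-108,-69,172', '187:-76,-56,151', '188:-80,-57,150', '189:-77,-57,145', '190:-74,-55,140', '191:-74,-55,137', '192:-74,-55,133', '193:-67,-52,125', '194:-69,-53,123', '195:-65,-52,117', '196:-66,-52,114', '197:-62,-50,108', '198:-66,-52,107', '199:-1360,-581,839', '200:-69,-53,102', '201:-49,-45,87', '202:-56,-48,87', '203:-58,-49,85', '204:-65,-52,85', '205:-61,-50,79']
```

View pics/look6.png

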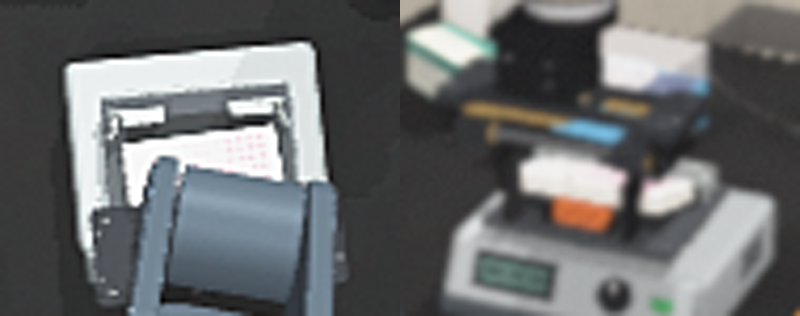

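Emit:
{"name": "move_arm", "arguments": {
  "steps": "0 0 0 0 -0.06 0.03 87; 0 0 0 0 -0.06 0 87; 0 0 0 0 -0.06 0 87; 0 0 0 0 -0.06 0 87; 0 0 0 0 0 0 87; 0 0 0 0 0 0 87"
}}

```text
clock: 6.37
position: [0.4851, 0.0305, 0.083]
eef_rot: [[0.089, -0.996, 0.0], [-0.996, -0.089, -0.0], [0.0, -0.0, -1.0]]
ft_force: [-0.1, 0.4, 0.2]
opening: 0.087
```

```bash
python3 look.py 7
```

```text
t 6.3667 shaker xy mm -62.04180639471702 0.7374136261515003 z 0.08304108496476259 jaw ang err 0.2538895464997113 f [-0.1197  0.427   0.1585] Rz [ 0.0001 -0.0004 -1.    ]
```

View pics/look7.png

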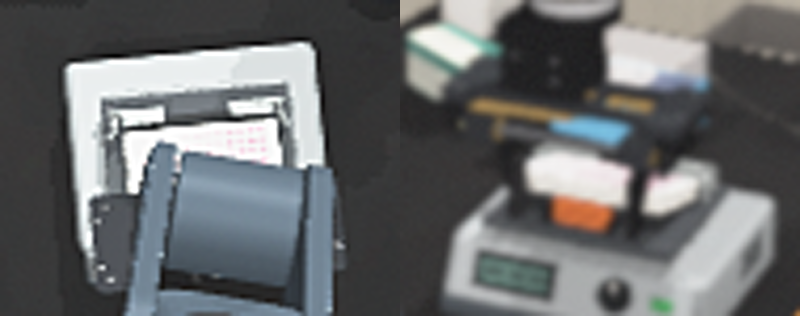

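Emit:
{"name": "move_arm", "arguments": {
  "steps": "0 0 0 0 -0.05 0 87; 0 0 0 0 -0.05 0 87; 0 0 0 0 -0.05 0 87; 0 0 0 0 -0.04 0 87; 0 0 0 0 0 0 87; 0 0 0 0 0 0 87"
}}

```text
clock: 6.97
position: [0.4927, 0.0311, 0.0831]
eef_rot: [[0.089, -0.996, 0.0], [-0.996, -0.089, -0.0], [0.0, -0.0, -1.0]]
ft_force: [-0.5, 0.7, 0.0]
opening: 0.0871
```

```bash
python3 look.py 8
```

```text
t 6.9667 shaker xy mm -54.474021404721235 0.764678805550708 z 0.08307737997245247 jaw ang err 0.2536652421740273 f [-0.5328  0.7255  0.0433] Rz [ 0.0001 -0.0004 -1.    ]
```

View pics/look8.png

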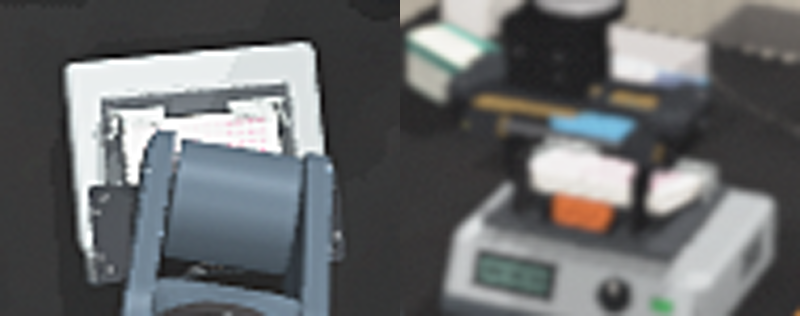

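Emit:
{"name": "move_arm", "arguments": {
  "steps": "0 0 0 0 -0.03 0 87; 0 0 0 0 -0.03 0 87; 0 0 0 0 -0.03 0 87; 0 0 0 0 0 0 87; 0 0 0 0 0 0 87"
}}

```text
clock: 7.48
position: [0.4962, 0.0315, 0.0831]
eef_rot: [[0.089, -0.996, 0.0], [-0.996, -0.089, -0.0], [0.0, -0.0, -1.0]]
ft_force: [0.7, 0.2, 0.1]
opening: 0.0866
```

```bash
python3 look.py 9
```

```text
t 7.4833 shaker xy mm -50.93620490196172 0.8017197204550525 z 0.08308515417058968 jaw ang err 0.25139316736453043 f [0.6842 0.1931 0.1051] Rz [ 0.0001 -0.0004 -1.    ]
```

View pics/look9.png

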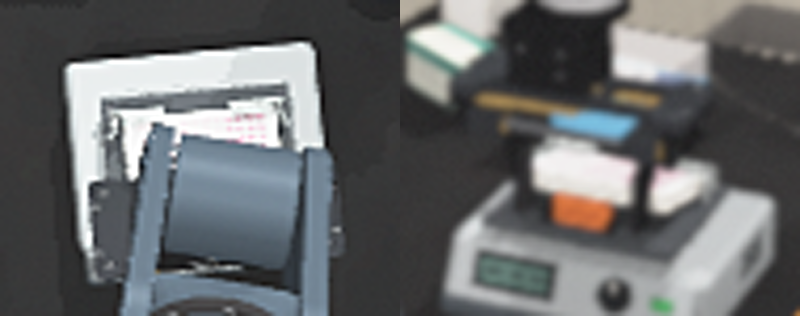

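Emit:
{"name": "move_arm", "arguments": {
  "steps": "0 0 0 0 -0.03 0 87; 0 0 0 0 -0.03 0 87; 0 0 0 0 0 0 87; 0 0 0 0 0 0 87"
}}

```text
clock: 7.92
position: [0.4971, 0.0319, 0.0827]
eef_rot: [[0.089, -0.996, -0.003], [-0.996, -0.089, 0.0], [-0.001, 0.003, -1.0]]
ft_force: [-1.9, -0.4, -0.3]
opening: 0.0869
```

Emit:
{"name": "move_arm", "arguments": {
  "steps": "0 0 0 0 -0.03 0 87; 0 0 0 0 0 0 87; 0 0 0 0 0 0 87"
}}

```text
clock: 8.17
position: [0.4973, 0.032, 0.0826]
eef_rot: [[0.089, -0.996, -0.005], [-0.996, -0.089, 0.0], [-0.001, 0.005, -1.0]]
ft_force: [-5.7, -0.9, 0.7]
opening: 0.0871
```

```bash
python3 look.py 10
```

```text
t 8.1667 shaker xy mm -49.80069473832095 1.2107704421023795 z 0.08261250138788573 jaw ang err 0.2479884002121837 f [-5.7299 -0.8592  0.701 ] Rz [-0.0008  0.0047 -1.    ]
```

View pics/look10.png

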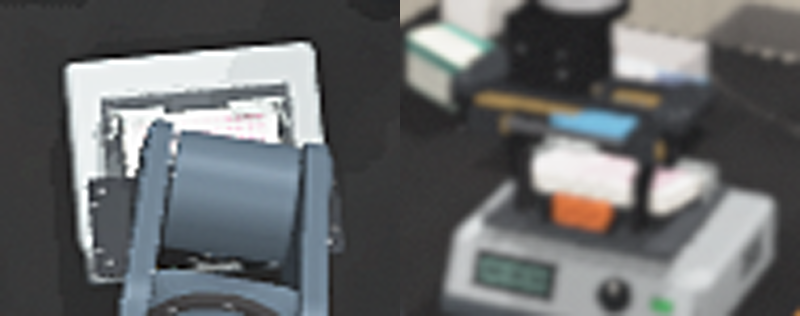

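Emit:
{"name": "move_arm", "arguments": {
  "steps": "0 0 0 0 0.1 0 87; 0 0 0 0 0.3 0 87; 0 0 0 0 0 0 87; 0 0 0 0 0 -0.5 87; 0 0 0 0 0 -0.5 87; 0 0 0 0 0 0 87; 0 0 0 0 0 0 87"
}}

```text
clock: 8.85
position: [0.4859, 0.03, 0.1242]
eef_rot: [[0.089, -0.996, 0.006], [-0.996, -0.089, -0.001], [0.001, -0.005, -1.0]]
ft_force: [0.9, 0.5, -0.5]
opening: 0.0867
```

```bash
python3 look.py 11 s
python3 - <<'E'
from h import *
f=dict(np.load(f'scene11.npz')); P=cloud(f)
O=np.array([.547,.035]);a=np.radians(4.87);ex=np.array([np.cos(a),np.sin(a)]);ey=np.array([-ex[1],ex[0]])
Q=(P[...,:2]-O); X=(Q@ex)*1e3; Y=(Q@ey)*1e3; Z=P[...,2]*1e3-88
m=(f['pixels'].min(2)>165)&(abs(Y)<62)&(X>-50)&(X<30)&(Z>8)&(Z<45)
for x0 in range(-50,30,5):
    k=m&(X>=x0)&(X<x0+5); 
    if k.sum()>4: print(x0+2,k.sum(),round(np.median(Z[k]),1),round(np.median(Y[k])))
E
```

```text
t 8.85 shaker xy mm -61.26774791235407 0.24470539267262928 z 0.12423928088110194 jaw ang err 0.25431919932181746 f [ 0.9287  0.5297 -0.5154] Rz [ 0.0014 -0.0055 -1.    ]
-43 17 24.9 6
-38 66 26.8 0
-33 70 26.7 -1
-28 17 31.1 -2
-23 13 30.3 -10
-18 18 29.2 4
-13 11 28.1 -1
-8 14 26.3 -1
-3 13 24.9 6
2 12 23.8 8
7 11 22.7 -7
12 17 21.7 16
17 10 21.2 -32
22 8 19.2 7
27 14 18.7 22
```

View pics/look11.png

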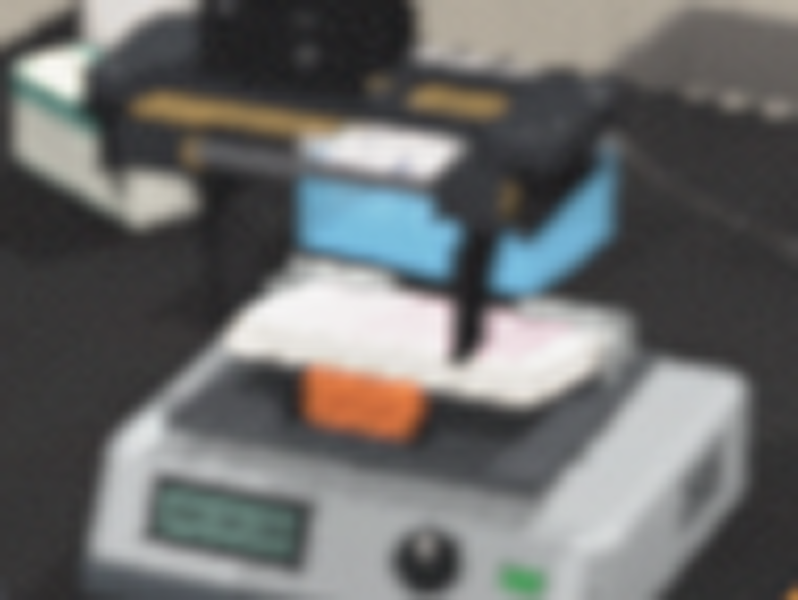

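Emit:
{"name": "move_arm", "arguments": {
  "steps": "0 0 0 0 -0.36 0 87; 0 0 0 0 -0.36 0 87; 0 0 0 0 0 0 87; 0 0 0 0 0 0.3 87; 0 0 0 0 0 0 87; 0 0 0 0 0 0 87"
}}

```text
clock: 9.45
position: [0.5106, 0.0331, 0.1099]
eef_rot: [[0.089, -0.996, -0.004], [-0.996, -0.089, 0.001], [-0.001, 0.004, -1.0]]
ft_force: [-0.1, -0.2, -0.2]
opening: 0.0871
```

```bash
python3 look.py 12 s
```

```text
t 9.45 shaker xy mm -36.43497578916307 1.2141329703548787 z 0.10994209212518719 jaw ang err 0.25313026492762436 f [-0.1408 -0.1783 -0.2261] Rz [-0.0009  0.0037 -1.    ]
```

View pics/look12.png

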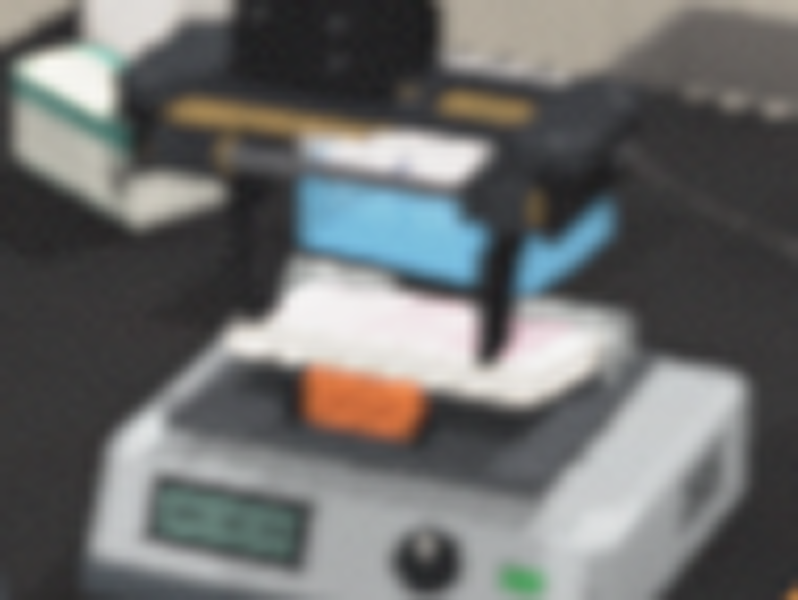

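Emit:
{"name": "move_arm", "arguments": {
  "steps": "0 0 0 0 -0.08 0 87; 0 0 0 0 0 0.05 87; 0 0 0 0 0 0.05 87; 0 0 0 0 0 0.05 87; 0 0 0 0 0 0 87"
}}

```text
clock: 9.97
position: [0.5153, 0.0332, 0.1049]
eef_rot: [[0.089, -0.996, -0.0], [-0.996, -0.089, 0.0], [-0.0, 0.0, -1.0]]
ft_force: [0.1, -0.6, -0.2]
opening: 0.0868
```

Emit:
{"name": "move_arm", "arguments": {
  "steps": "0 0 0 0 0 0.05 87; 0 0 0 0 0 0.05 87; 0 0 0 0 0 0 87"
}}

```text
clock: 10.22
position: [0.5151, 0.0333, 0.1005]
eef_rot: [[0.089, -0.996, -0.001], [-0.996, -0.089, 0.0], [-0.0, 0.001, -1.0]]
ft_force: [0.0, 0.9, 0.1]
opening: 0.0869
```

Emit:
{"name": "move_arm", "arguments": {
  "steps": "0 0 0 0 0 0.05 87; 0 0 0 0 0 0.05 87; 0 0 0 0 0 0 87"
}}

```text
clock: 10.47
position: [0.5152, 0.0333, 0.0966]
eef_rot: [[0.089, -0.996, -0.001], [-0.996, -0.089, 0.0], [-0.0, 0.001, -1.0]]
ft_force: [-0.5, -0.3, -0.2]
opening: 0.0871
```

```bash
python3 look.py 13 s
```

```text
t 10.4667 shaker xy mm -31.828164088159944 0.9758983156734119 z 0.09661218350294429 jaw ang err 0.24789556861438644 f [-0.4737 -0.2917 -0.1666] Rz [-0.0002  0.0007 -1.    ]
```

View pics/look13.png

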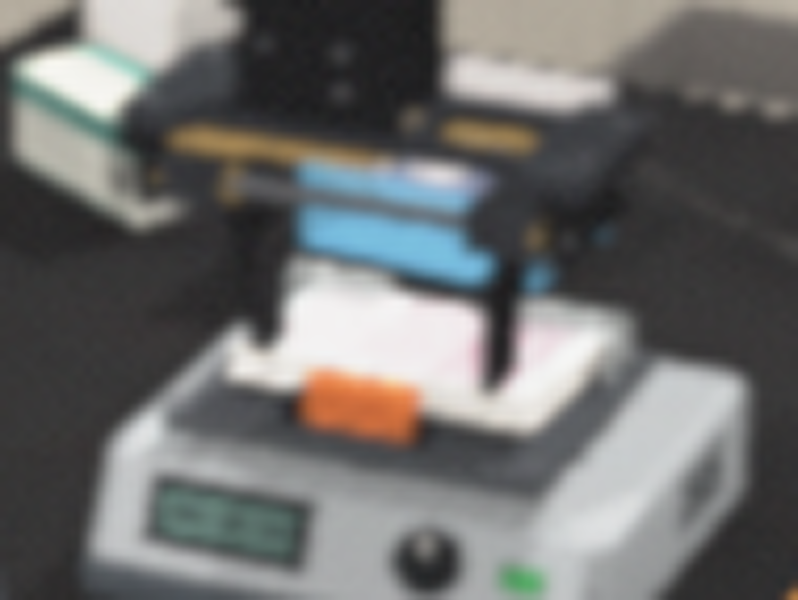

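Emit:
{"name": "move_arm", "arguments": {
  "steps": "0 0 0 0 0 0.05 87; 0 0 0 0 0 0.05 87; 0 0 0 0 0 0 87"
}}

```text
clock: 10.82
position: [0.5154, 0.0332, 0.0927]
eef_rot: [[0.089, -0.996, -0.0], [-0.996, -0.089, 0.0], [-0.0, 0.0, -1.0]]
ft_force: [0.0, 0.4, -0.4]
opening: 0.0872
```

Emit:
{"name": "move_arm", "arguments": {
  "steps": "0 0 0 0 0 0.05 87; 0 0 0 0 0 0 87; 0 0 0 0 0 0 87"
}}

```text
clock: 11.07
position: [0.5154, 0.0332, 0.0909]
eef_rot: [[0.089, -0.996, -0.0], [-0.996, -0.089, 0.0], [-0.0, 0.0, -1.0]]
ft_force: [-0.4, -0.5, 1.0]
opening: 0.0871
```

Emit:
{"name": "move_arm", "arguments": {
  "steps": "0 0 0 0 0 0.05 87; 0 0 0 0 0 0 87; 0 0 0 0 0 0 87"
}}

```text
clock: 11.32
position: [0.5157, 0.0332, 0.0894]
eef_rot: [[0.089, -0.996, 0.001], [-0.996, -0.089, -0.0], [0.0, -0.001, -1.0]]
ft_force: [-1.0, 0.3, 3.3]
opening: 0.087
```

```bash
python3 look.py 14 s
```

```text
t 11.3167 shaker xy mm -31.34484970032287 0.8608868664959429 z 0.08941144181386645 jaw ang err 0.24968519962253755 f [-0.9788  0.3386  3.2943] Rz [ 0.0001 -0.0006 -1.    ]
```

View pics/look14.png

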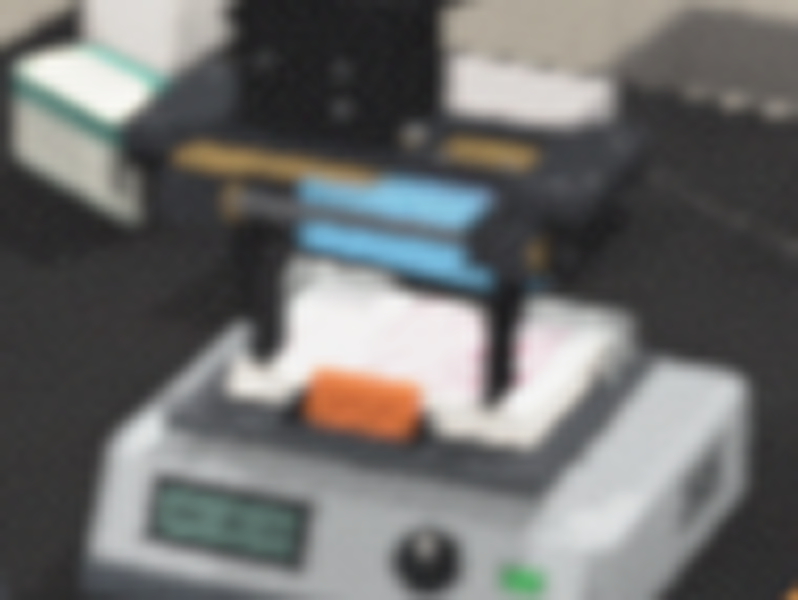

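Emit:
{"name": "move_arm", "arguments": {
  "steps": "0 0 0 0 0 0.04 87; 0 0 0 0 0 0 87; 0 0 0 0 0 0 87"
}}

```text
clock: 11.67
position: [0.5157, 0.0332, 0.0893]
eef_rot: [[0.089, -0.996, 0.001], [-0.996, -0.089, -0.0], [0.0, -0.001, -1.0]]
ft_force: [-3.4, 0.2, 16.7]
opening: 0.0872
```

Emit:
{"name": "move_arm", "arguments": {
  "steps": "0 0 0 0 0 0.04 87; 0 0 0 0 0 0 87; 0 0 0 0 0 0 87"
}}

```text
clock: 11.92
position: [0.5157, 0.0332, 0.0892]
eef_rot: [[0.089, -0.996, 0.002], [-0.996, -0.089, -0.0], [0.001, -0.002, -1.0]]
ft_force: [-6.5, -0.7, 27.8]
opening: 0.0873
```

Emit:
{"name": "move_arm", "arguments": {
  "steps": "0 0 0 0 0 -0.1 87; 0 0 0 0 0 -0.2 87; 0 0 0 0 0 -0.8 87; 0 0 0 0 0 -1 87; 0 0 0 0 0.8 -0.6 87; 0 0 0 0 0.8 -0.6 87; 0 0 0 0 0.5 -0.5 87; 0 0 0 0 0 0 87"
}}

```text
clock: 12.58
position: [0.4291, 0.026, 0.2406]
eef_rot: [[0.089, -0.996, 0.002], [-0.996, -0.089, -0.001], [0.001, -0.002, -1.0]]
ft_force: [0.9, -0.1, 0.7]
opening: 0.0872
```

Emit:
{"name": "move_arm", "arguments": {
  "steps": "0 0 0 0.9 0 -0.2 87; 0 0 0 0.9 0 -0.2 87; 0 0 0 0.9 0 -0.2 87; 0 0 0 0.9 0 -0.2 87; 0 0 0 0.9 0 0 87; 0 0 0 0.9 0 0 87; 0 0 0 0 0 0 87; 0 0 0 0 0 0 87"
}}

```text
clock: 13.25
position: [0.4515, -0.1914, 0.2688]
eef_rot: [[0.086, -0.996, -0.001], [-0.996, -0.086, 0.001], [-0.001, 0.001, -1.0]]
ft_force: [-1.4, -0.5, -0.6]
opening: 0.0868
```

```bash
python3 look.py 15
python3 - <<'E'
from h import *
O=np.array([.547,.035]);a=np.radians(4.87);ex=np.array([np.cos(a),np.sin(a)]);ey=np.array([-ex[1],ex[0]])
for n in('top','scene'):
    f=dict(np.load(f'{n}15.npz')); P=cloud(f)
    Q=(P[...,:2]-O); X=(Q@ex)*1e3; Y=(Q@ey)*1e3; Z=P[...,2]*1e3-88
    m=(f['pixels'].min(2)>165)&(abs(Y)<58)&(X>-36)&(X<30)&(Z>6)&(Z<45)
    A=np.c_[X[m],Y[m],np.ones(m.sum())]; print(n,m.sum(),np.linalg.lstsq(A,Z[m],rcond=None)[0])
    hs=cv2.cvtColor(f['pixels'],cv2.COLOR_RGB2HSV); mo=(hs[...,0]<14)&(hs[...,1]>140)&(abs(Y)<30)&(X>-70)&(X<-30)
    if mo.sum(): print('orange',mo.sum(),np.percentile(X[mo],[5,50,95]),np.percentile(Z[mo],[5,95]),Y[mo].mean())
E
```

```text
t 13.25 shaker xy mm -114.33926608500396 -217.5210739716938 z 0.2688154429158293 jaw ang err 0.038536876181116675 f [-1.3852 -0.5167 -0.5521] Rz [-0.0008  0.0005 -1.    ]
top 625 [-9.78053444e-03  1.54727399e-03  1.37349941e+01]
orange 6 [-51.825695   -51.3124297  -46.09960166] [-0.03148132 16.15326045] 3.222270973732737
scene 311 [ 1.06743884e-02 -3.07032126e-03  1.36413499e+01]
orange 73 [-55.22018058 -49.02436613 -44.45296586] [ 0.79404052 20.22723554] 1.3021678152161904
```

View pics/look15.png

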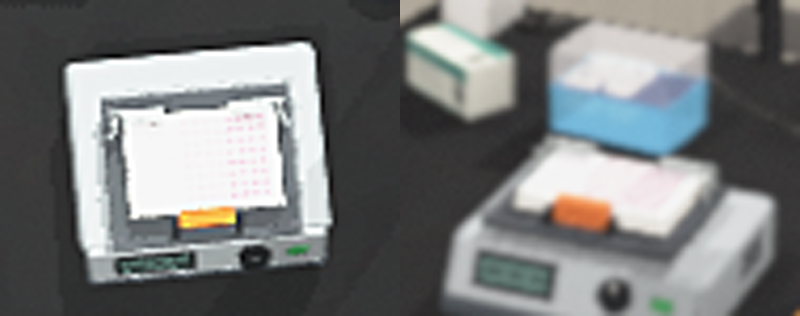

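Run:
```python
from h import *
f=dict(np.load('top15.npz'))
im=cv2.resize(f['pixels'][158:216,232:296,::-1],None,fx=10,fy=10,interpolation=2); cv2.imwrite('pics/fin.png',im)
O=np.array([.547,.035]);a=np.radians(4.87);ex=np.array([np.cos(a),np.sin(a)]);ey=np.array([-ex[1],ex[0]])
g=f['pixels'].astype(float).min(2)
def samp(x,y,z):
    u,v=proj(f,[[*(O+ex*x/1e3+ey*y/1e3),z]])[0]
    return cv2.remap(g.astype(np.float32),np.float32([[u]]),np.float32([[v]]),cv2.INTER_LINEAR)[0,0]
for y in(-50,-35,35,50): print('front y',y,[f'{x}:{samp(x,y,.1025):.0f}' for x in range(-50,-32,2)])
for y in(-15,0,15): print('rear y',y,[f'{x}:{samp(x,y,.1025):.0f}' for x in range(30,56,2)])
for x in(-20,0,20):
    print('L',x,[f'{y}:{samp(x,y,.1025):.0f}' for y in range(56,76,2)]); print('R',x,[f'{y}:{samp(x,y,.1025):.0f}' for y in range(-76,-56,2)])
hs=cv2.cvtColor(f['pixels'],cv2.COLOR_RGB2HSV); mo=((hs[...,0]<22)&(hs[...,1]>140)).astype(np.uint8); mo[:190]=0;mo[206:]=0;mo[:,:250]=0;mo[:,275:]=0
v,u=np.where(mo); w=ray(f,np.c_[u,v],.1095)[:,:2]-O; print('catch x',(w@ex).min()*1e3,(w@ex).max()*1e3,'y',(w@ey).min()*1e3,(w@ey).max()*1e3,len(u))
```

```text
front y -50 ['-50:100', '-48:100', '-46:96', '-44:94', '-42:90', '-40:172', '-38:255', '-36:254', '-34:252']
front y -35 ['-50:101', '-48:100', '-46:95', '-44:89', '-42:121', '-40:162', '-38:224', '-36:254', '-34:251']
front y 35 ['-50:103', '-48:102', '-46:98', '-44:93', '-42:86', '-40:132', '-38:228', '-36:254', '-34:252']
front y 50 ['-50:101', '-48:99', '-46:96', '-44:91', '-42:116', '-40:164', '-38:210', '-36:255', '-34:252']
rear y -15 ['30:247', '32:247', '34:245', '36:245', '38:249', '40:252', '42:255', '44:172', '46:90', '48:106', '50:119', '52:120', '54:119']
rear y 0 ['30:247', '32:246', '34:245', '36:245', '38:247', '40:252', '42:254', '44:239', '46:144', '48:95', '50:114', '52:121', '54:120']
rear y 15 ['30:247', '32:246', '34:246', '36:247', '38:249', '40:252', '42:245', '44:206', '46:163', '48:118', '50:112', '52:121', '54:120']
L -20 ['56:249', '58:253', '60:247', '62:223', '64:174', '66:113', '68:112', '70:123', '72:124', '74:122']
R -20 ['-76:147', '-74:120', '-72:117', '-70:119', '-68:88', '-66:97', '-64:202', '-62:254', '-60:252', '-58:250']
L 0 ['56:252', '58:247', '60:211', '62:158', '64:96', '66:95', '68:116', '70:122', '72:125', '74:124']
R 0 ['-76:133', '-74:123', '-72:117', '-70:112', '-68:126', '-66:196', '-64:241', '-62:252', '-60:252', '-58:249']
L 20 ['56:250', '58:253', '60:248', '62:227', '64:167', '66:88', '68:87', '70:94', '72:94', '74:92']
R 20 ['-76:150', '-74:120', '-72:106', '-70:91', '-68:69', '-66:113', '-64:224', '-62:254', '-60:253', '-58:250']
catch x -52.791115267297506 -38.6967812231812 y -21.838314123915723 23.876765036497915 39
```

View pics/fin.png

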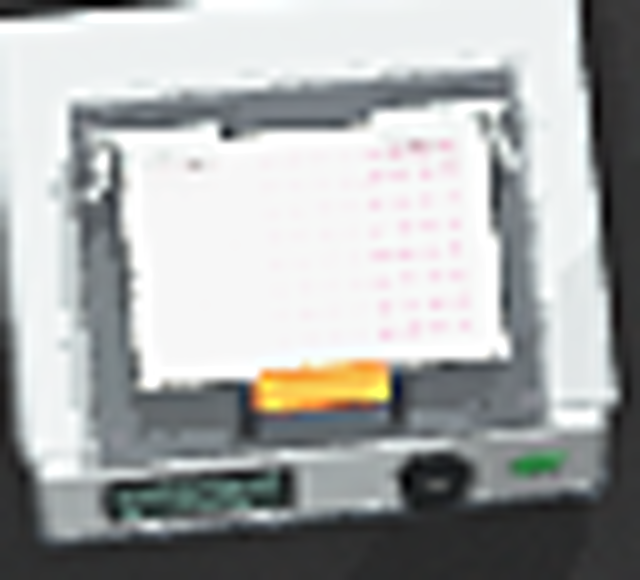

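```bash
python3 -c "
from workcell import env
print(env.read_state()['clock']); print(env.sign_off())"
```

```text
13.35
the job is handed in; nothing more can be done
None
```

The plate is seated flat, with its rear edge at the stop under both clips and the catch closed over its front edge. I handed the job in at 13.35 s.

**What I did:** I opened the fingers to straddle the catch and pushed the plate's front edge back. This also straightened the roughly 0.05 rad skew. I stopped when the push force rose to about 5.7 N at the rear stop. Then I retreated, pressed the front edge down with both fingertips, lifted clear and moved aside.

**Last checks:**
- **Flatness:** the slope is at most 0.011, and the top reads 13.7 mm above the tray against the nominal 14.5 mm, which is within calibration.
- **Position:** the rear edge is at about 45 mm in the shaker's frame, where the stop is nominally at 45. The front edge is at about −40 mm, so the measured length is 85.4 mm.
- **Catch:** the orange block shows its full 14 mm depth and reaches about 1.5 mm over the front edge. I judged this from the images only, because the catch joint cannot be read directly.
- **Bystanders:** nothing was touched as far as I know. I did not measure the jar, bottle or timer again at the end.

**What disagreed:**
- **Fingertip height:** the cameras showed the fingertips about 40 mm higher than `env.tip_extent` and the reported TCP height imply. My first push therefore passed above the plate without touching it. I backed off and used the height seen in the images from then on.
- **Pressing force:** the catch snapped at a force below what I sampled. When I pressed again to confirm, the force reached about 28 N at the tray. That is above the 3 to 12 N needed but within the limits.

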